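Key and clip the pan support home on a portable gas stove

ROBOT

A 6-joint arm with a two-finger parallel gripper is mounted at the origin on a cart in front of the work surface, level with it; the furniture and walls round the work are solid. World frame = base frame: x ahead of the robot, y to its left, z up, the work surface at z = 0. Lengths are in mm, angles in rad, forces in N, time in s.
With the tool pointing down it reaches from about 350 to 925 mm from the base axis. Payload 6.4 kg.
Tool frame: the origin (TCP) lies midway between the tips of the shut fingers; the grasp point (between the pads) lies 19 mm behind it; z points along the fingers, y is the direction in which the jaws open and shut (so a half turn about z gives the same grasp; the last joint's range is limited). The gripper opens to 85 mm and grips with 20 to 120 N. Pads are 22 mm wide; open, the fingers measure 114 mm over their backs; the gripper's body (76 mm by 85 mm) begins 54 mm behind the grasp point. The pads swing forward as they close: fully open they stand 13 mm farther back than shut.
Start: joints at [1.132, 0.245, 1.558, -0, 1.339, -0.174], TCP at [170.112, 627.356, 231.29] pointing down, gripper open.
Joint ranges: [-3.13, 3.13], [-1.02, 2.26], [0.13, 2.54], [-0.95, 4.09], [0.21, 2.88], [-2.74, 2.74]. Speed limits (rad/s): [2.57, 2.57, 3.14, 3.14, 3.14, 3.14].

INTERFACE

Orientations are given as a 3x3 rotation matrix whose columns are the frame's x, y, z axes.
In Python, from station import bot, effector, snapshot, regions_of, telemetry gives the robot as it stands. Calls block until the motion is done:
- bot.move_pose(position, orientation): joint-space move of the TCP to a pose.
- bot.line_to(position, ori=None, velocity=150): straight line of the TCP; ori=None keeps the orientation; velocity is the mean speed in mm/s.
- bot.movej(angles): joint-space move.
- effector.command_gripper(opening): finger opening in mm; the grip force is fixed at half the most; returns when the fingers have stopped.
- bot.dwell(seconds).
- bot.ik(position, orientation): joint angles nearest the present ones, or None.
- snapshot(name): name is "scene" or "top" or "wrist"; returns a dict with "image" (420x560x3 uint8, red, green, blue), "camera_matrix" (3x3 intrinsics, pixels), "extrinsics" (4x4, takes a point from camera to world coordinates). Camera axes: x right, y down, z forward; pixel columns grow to the right and rows downward; lengths in mm; the calibration is good to about 2 mm. The wrist camera is an equidistant fisheye: a pixel r from the principal point sees the ray r / f radians off the axis. A picture is of the moment at which its call begins. There is no depth.
A pose or a line that the arm cannot do raises bot.PlanningError and nothing moves.
- bot.close_job(): hands the job in, once; it reports no verdict.
Trained networks look in a picture, given as the dict that the camera call returned (one of the last four; its "shot" number tells which), for a name from the list of things; names that differ only in an ending like _2 or _b are one class to them, and where a whole thing is asked for, a point or a joint stands for the part that bears it (a point fixed in the world has none). Each returns a list of dicts, best first, with "conf" (0 to 1); they miss things now and then, are a little off and sometimes report something else, mostly with a low value. They report only what shows in the picture. A call takes as long as a camera call.
- regions_of(picture, query): "region" (420x560 bool, what is visible of it) and "at" ([column, row] in pixels, amid what is visible of it).
Readings, each from a call of its own:
- telemetry.get_time(): time.
- telemetry.get_joint_positions(): joint angles.
- telemetry.get_qvel(): joint speeds.
- telemetry.get_effort(): joint torques, N m.
- telemetry.get_eef_pos(): TCP position.
- telemetry.get_eef_rot(): TCP orientation.
- telemetry.get_force(): force on the tool from outside, world axes, zero at the start.
- telemetry.get_moment(): the same for the moment, N m.
- telemetry.get_width(): finger opening in mm.
Only numpy, scipy, OpenCV 4.12 (cv2) and the standard library are available. Lean on these libraries where they do the work, as an engineer would, in place of code of your own. Each camera call takes 0.05 s, during which the arm holds its last target. There are 200 camera calls.

TASK

The round pan support of the portable gas stove was put back after washing with the notch in its rim out of line, so it rides up on the locating pin at the front of the well. With the fingertips only, push it round by its prongs until the notch drops over the pin, then press it down on both sides until it has snapped flat and fully home under its spring clips. Do not lift the support off the stove, and leave the things around it where they are.

Things in the scene. Friction and masses are not known exactly. Their poses are not given: they have to be found in the camera images.
- stove: portable gas stove, steel, 260 mm deep (x) by 365 mm wide (y); it stands firm and does not move. Origin on the worktop under the axis of the round burner; x to its back, y to its left, z up; control knob on the front (-x) face. Right of the burner (y -135 to -233 mm) a flat cartridge cover reaches z = 92 mm, a tin on it.
- seat (a point): centre of the floor of the round well, on the burner's axis, 62 mm above the worktop. The well is 228 mm across; the top sheet round it is 16 mm above this point. The burner collar (99 mm across, 24 mm high; burner cap 38 mm high) runs through the pan support's bore and centres it. Four sprung clips with round noses sit in the well wall, 45 and 135 degrees either side of the pin.
- pan_support: loose dark steel ring, 210 mm outside, 100 mm bore, rim 5 mm thick, 0.4 kg, with four upright prongs and one notch in the rim, on its -x side: home, it has the stove's yaw. Origin at the centre of its underside, z up. Out of line it lies tilted 1 to 2 degrees, 16.5 mm above the well floor at the pin and 12.5 mm at the clips, and turns about the burner under a push of 1 to 2 N.
- prong (a point): middle of the top edge of one prong, 80 mm from the ring's centre, 47 mm above its underside. The four prongs are radial upright blades, 6 mm thick, from 59 to 101 mm from the centre, 43 mm high above the ring, at 45, 135, 225 and 315 degrees from the ring's x axis; push on their sides to turn the ring.
- notch (a point): middle of the notch in the rim, at the underside, 103 mm from the centre. The notch is 14 mm wide and 8 mm deep, open to the outside. When it comes over the pin, this side of the ring drops 4 mm and the ring can turn no further; it then lies level on the clip noses, 12.5 mm above the well floor, until pressed home.
- pin_top (a point): middle of the top of the locating pin, an upright round pin 10 mm thick, 16.5 mm high above the well floor, at the front (-x) of the well, 106 mm from the burner's axis; half of it shows beyond the ring's rim, and a small raised mark on the top sheet stands in front of it. With the ring home, this point and the notch are 3 mm apart seen from above.
- front_flat (a point): point on top of the flat ring just inside the notch, midway between two prongs, 80 mm from the centre, 4 mm above the underside (free flat 58 to 98 mm from the centre). With the notch on the pin it lies midway between the two front clips: a push of 8 to 12 N down here snaps both over the rim and brings this side to the floor.
- rear_flat (a point): the like point on the opposite side of the ring, midway between the two rear clips: a push of 8 to 12 N down here brings that side to the well floor. Each side has its own two clips, so pressing one side does not bring down the other. Snapped under all four clips, the ring stays down by itself.
- tomato_tin: food tin, 75 mm wide, 58 mm high, standing on the stove's cartridge cover; origin under its centre. Leave alone.
- saucepan: steel pot, 170 mm wide, 100 mm high, on the chopping board at the right; origin under its centre. Leave alone.
- spice_jar: spice jar, 42 mm wide, 96 mm high, to the right of the stove's back; origin under its centre. Leave alone.
- soup_tin: food tin, 75 mm wide, 58 mm high, on the worktop to the right of the stove; origin under its centre. Leave alone.

How it is judged (in metres and radians):
At the end, for the whole second after the job is handed in: The pan support lies flat on the floor of the stove's well: its underside at most 2.5 mm above the floor at the centre (it rides about 14 mm up while out of line) and tilted less than 1.4 degrees, the notch round the pin (their points within 9 mm seen from above), at rest (z of pan_support in the frame of stove between 0.06 and 0.0645 m and angle between the z axis of pan_support and the z axis of stove, either way round below 0.025 rad and horizontal distance between notch and pin_top below 0.009 m and linear speed of pan_support below 0.01 m/s); the robot touches nothing.
It fails at once if the pan support is lifted off the burner collar (about 10 mm above where it first lay) or tipped up (z of pan_support in the frame of stove above 0.087 m or angle between pan_support's own z axis and vertical above 0.22 rad).
It fails at once if one of the things standing around or on the stove is moved more than 3 cm (distance of any of tomato_tin, saucepan, spice_jar, soup_tin from where it was at the start of the episode above 0.03 m).
It also fails if it takes over 64 s, if anything falls off the work surface, if the arm or the gripper's body presses on something with over 40 N, if the wrist force passes 120 N, or if a joint passes its speed limit or range.

## Working session

There is one attempt and no reset: what is moved stays moved. The work goes in short steps, each a Python script; the robot and the scene stay as the last script left them, time stands still between calls to the robot, and variables do not carry over. Pictures are saved under pics/ and viewed, about 8 in all and at most 12, crops included, and the job is handed in when it is done.

```bash
mkdir -p pics; ls
cat > h.py <<'E'
import numpy as np, cv2
from station import bot, effector, snapshot, regions_of, telemetry
def ray(p,uv):
    K=p["camera_matrix"];T=p["extrinsics"]
    d=np.linalg.inv(K)@[uv[0],uv[1],1.];return T[:3,3],T[:3,:3]@d
def onz(p,uv,z):
    o,d=ray(p,uv);return o+d*(z-o[2])/d[2]
def save(p,n,crop=None,s=1):
    im=p["image"][:,:,::-1]
    if crop: im=im[crop[1]:crop[3],crop[0]:crop[2]]
    cv2.imwrite("pics/"+n+".png",cv2.resize(im,None,fx=s,fy=s,interpolation=cv2.INTER_CUBIC))
E
python3 - <<'E'
from h import *
ps={}
for n in ("top","scene"):
    p=snapshot(n);save(p,n+"0",s=1.4)
    print(n,p["camera_matrix"].round(1).tolist(),p["extrinsics"].round(3).tolist())
    for q,z in (("stove",78),("pan_support",80),("prong",123),("notch",78),("pin_top",78.5),("front_flat",80),("rear_flat",80),("seat",62),("tomato_tin",150),("saucepan",100),("spice_jar",96),("soup_tin",58)):
        for r in regions_of(p,q)[:4]: print(q,round(r["conf"],2),np.round(r["at"],1),onz(p,r["at"],z).round(0),r["region"].sum())
print(telemetry.get_time())
E
```

```text
pics
top [[499.9, 0.0, 283.3], [0.0, 499.9, 215.4], [0.0, 0.0, 1.0]] [[-0.011, -0.999, 0.042, 511.303], [-1.0, 0.01, -0.023, -302.048], [0.023, -0.042, -0.999, 1221.334], [0.0, 0.0, 0.0, 1.0]]
stove 0.82 [241.  225.9] [ 536. -232.   78.] 12333
stove 0.27 [210.3 234.4] [ 517. -162.   78.] 5377
pan_support 0.89 [183.5 235.3] [ 516. -101.   80.] 5320
prong 0.68 [178.8 228.8] [530. -99. 123.] 5221
notch 0.92 [176.4 230.9] [526. -85.  78.] 5260
pin_top 0.64 [238.9 222. ] [ 545. -227.   78.] 12103
front_flat 0.98 [208.6 235.4] [ 515. -158.   80.] 5344
rear_flat 0.8 [199.  242.7] [ 499. -136.   80.] 5319
rear_flat 0.68 [410.1 240.8] [ 498. -619.   80.] 5359
seat 0.66 [242.4 222.3] [ 545. -234.   62.] 12139
tomato_tin 0.58 [277.3 213.9] [ 559. -314.  150.] 925
saucepan 0.97 [412.1 241.4] [ 497. -618.  100.] 5501
spice_jar 0.7 [312.7 158.5] [ 687. -396.   96.] 393
spice_jar 0.38 [276.1 214.9] [ 560. -312.   96.] 976
spice_jar 0.25 [214.7 220.8] [ 548. -174.   96.] 5182
soup_tin 0.97 [343.3 183.4] [ 634. -471.   58.] 865
scene [[390.1, 0.0, 283.2], [0.0, 390.1, 210.2], [0.0, 0.0, 1.0]] [[-0.82
[... 360 characters left out ...]
 78.] 5782
pin_top 0.98 [253.2 285.9] [ 519. -124.   78.] 16019
front_flat 0.58 [247.8 287.6] [ 524. -114.   80.] 6184
rear_flat 0.8 [246.7 287.5] [ 526. -113.   80.] 5791
rear_flat 0.46 [253.  284.1] [ 521. -126.   80.] 16308
seat 0.64 [245.7 288.4] [ 537. -122.   62.] 5918
seat 0.6 [255.4 284.1] [ 529. -141.   62.] 15725
tomato_tin 0.98 [292.3 211.1] [ 534. -276.  150.] 1382
saucepan 0.77 [375.6 178.6] [ 473. -566.  100.] 3839
spice_jar 0.79 [263.1 190.1] [ 678. -369.   96.] 351
spice_jar 0.47 [307.6 190.8] [ 588. -427.   96.] 313
spice_jar 0.46 [248.4 286.4] [ 515. -105.   96.] 6172
soup_tin 0.74 [306.5 190.9] [ 619. -476.   58.] 321
soup_tin 0.5 [291.3 209.8] [ 606. -384.   58.] 1285
1.3
```

Run:
```python
from h import *
p=snapshot("top");save(p,"top1",(100,140,310,300),3.8)
p=snapshot("scene");save(p,"scene1",(130,170,400,380),2.9)
```

```text
(no output)
```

View pics/top1.png

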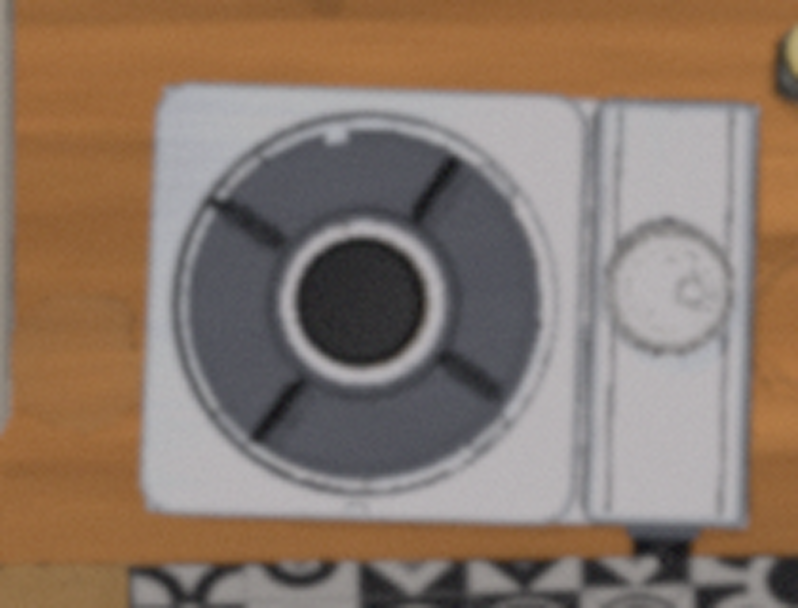

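View pics/scene1.png

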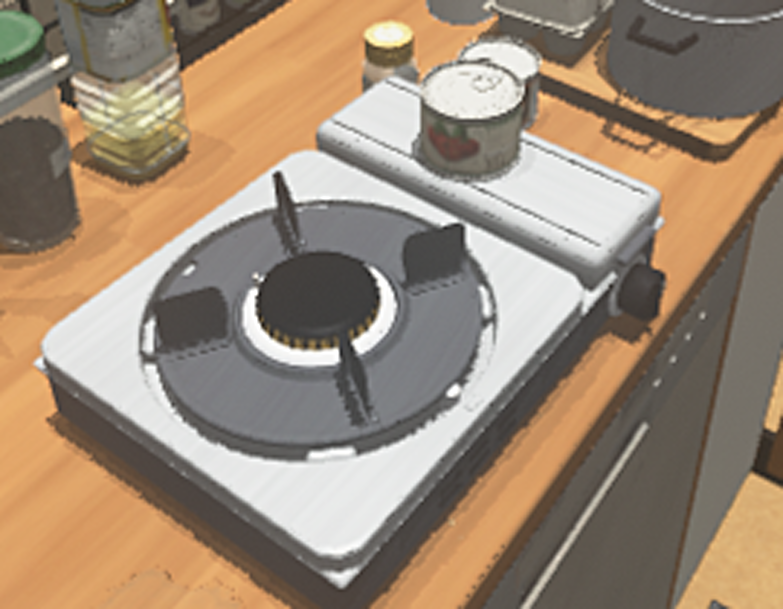

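Top crop: burner centre is about (362,303). The notch is at (335,135), at the back and slightly left, and the mark for the pin is at (357,503), at the front. The prongs are at about 54° and every 90° from there. So the ring has to turn about 168° counter-clockwise. Next I'll measure the centre, the stove yaw and the ring yaw, and check the IK for straddling the back-left prong.

Run:
```python
from h import *
p=snapshot("top");g=cv2.cvtColor(p["image"],cv2.COLOR_RGB2GRAY)
full=lambda c:(np.array(c)/3.8+[100,140]-0.37)
# cap
def blob(mask,at):
    n,l,s,c=cv2.connectedComponentsWithStats(mask.astype(np.uint8));k=l[int(at[1]),int(at[0])];return l==k,c[k],s[k]
m,c,s=blob(g<60,full((362,303)));print("cap px",c,s,"world",onz(p,c,100).round(1))
w=onz(p,c,100)
for nm,pt,z in(("mark",(357,503),79),("notch",(335,137),77)):
    q=onz(p,full(pt),z);d=q-w;print(nm,q.round(1),np.hypot(*d[:2]).round(1),np.degrees(np.arctan2(d[1],d[0])).round(1))
# prong tops (outer/inner) at z 123 top-edge estimates
for a,b in (((213,203),(280,243)),((455,158),(415,220)),((500,397),(440,357)),((257,440),(302,382))):
    for z in(81,123):
        A,B=[onz(p,full(t),z)-w for t in(a,b)];print(z,[(np.hypot(*t[:2]).round(0),np.degrees(np.arctan2(t[1],t[0])).round(1)) for t in(A,B)])
# stove edges: outline of top sheet
ed=[((200,85),(740,103)),((165,512),(730,524)),((160,100),(145,490))]
for a,b in ed:
    A,B=[onz(p,full(t),78) for t in(a,b)];d=A-B;print("edge",A.round(0),B.round(0),np.degrees(np.arctan2(d[1],d[0])).round(1)-90)
p2=snapshot("scene");g2=cv2.cvtColor(p2["image"],cv2.COLOR_RGB2GRAY)
c2=np.array((319,286))/2.9+[130,170];print("scene cap",onz(p2,c2,100).round(1))
j0=np.array(telemetry.get_joint_positions())
def R(t):
    c,s=np.cos(t),np.sin(t);return np.array([[c,s,0],[s,-c,0],[0,0,-1.]])
for off in(0,180):
  for a in range(54,240,28):
    t=np.radians(a);j=bot.ik([w[0]+82*np.cos(t),w[1]+82*np.sin(t),102],R(t+np.radians(off)))
    print(off,a,None if j is None else np.round(j,2))
print(telemetry.get_eef_rot())
```

```text
cap px [194.51966627 218.98092968] [179 203  32  33 839] world [ 552.1 -129.6  100. ]
mark [ 432.6 -123.8   79. ] 119.6 177.2
notch [ 652.3 -111.    77. ] 101.9 10.5
81 [(np.float64(109.0), np.float64(56.3)), (np.float64(62.0), np.float64(54.5))]
123 [(np.float64(99.0), np.float64(54.9)), (np.float64(54.0), np.float64(51.9))]
81 [(np.float64(102.0), np.float64(-31.9)), (np.float64(58.0), np.float64(-31.1))]
123 [(np.float64(100.0), np.float64(-35.5)), (np.float64(58.0), np.float64(-37.3))]
81 [(np.float64(98.0), np.float64(-125.6)), (np.float64(55.0), np.float64(-126.7))]
123 [(np.float64(101.0), np.float64(-124.2)), (np.float64(59.0), np.float64(-124.2))]
81 [(np.float64(104.0), np.float64(141.5)), (np.float64(60.0), np.float64(141.1))]
123 [(np.float64(97.0), np.float64(145.0)), (np.float64(56.0), np.float64(147.2))]
edge [684. -30.  78.] [ 671. -355.   78.] -2.4000000000000057
edge [429. -10.  78.] [ 417. -346.   78.] -1.9000000000000057
edge [675.  -6.  78.] [442.   2.  78.] -92.1
scene cap [ 552.6 -128.4  100. ]
0 54 [-0.29  0.29  1.76 -0.    1.09  0.34]
0 82 [-0.29  0.2   1.86 -0.    1.08 -0.15]
0 110 [-0.32  0.12  1.96 -0.    1.06 -0.66]
0 138 [-0.38  0.05  2.03 -0.    1.06 -1.22]
0 166 [-0.46  0.02  2.06 -0.    1.06 -1.79]
0 194 [-0.54  0.05  2.04 -0.    1.06 -2.35]
0 222 None
180 54 None
180 82 None
180 110 [-0.32  0.12  1.96 -0.    1.06  2.48]
180 138 [-0.38  0.05  2.03 -0.    1.06  1.92]
180 166 [-0.46  0.02  2.06 -0.    1.06  1.35]
180 194 [-0.54  0.05  2.04 -0.    1.06  0.79]
180 222 [-0.58  0.11  1.96 -0.    1.06  0.26]
[[-9.65154234e-01  2.61681686e-01  1.69659715e-05]
 [ 2.61681685e-01  9.65154233e-01 -3.37210856e-05]
 [-2.51989698e-05 -2.81063645e-05 -9.99999999e-01]]
```

View pics/top0.png

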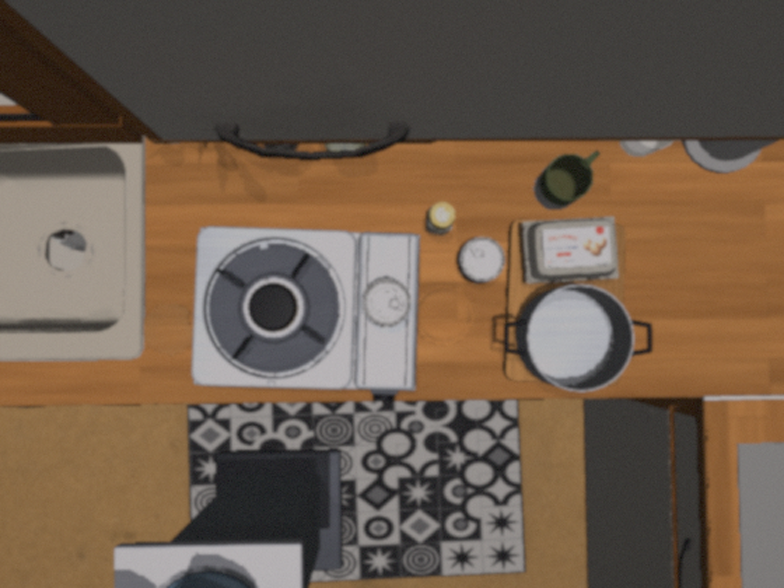

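View pics/scene0.png

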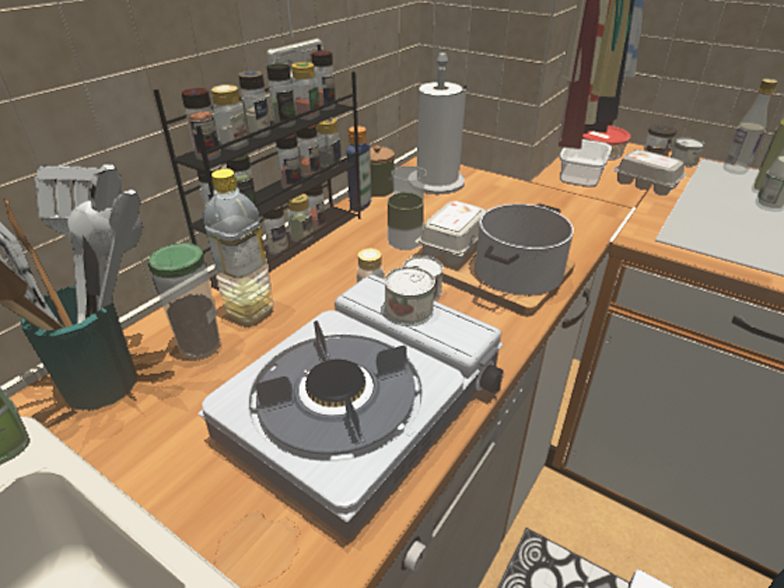

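The top view shows the sink on the left and a wall cupboard above the back of the stove. I'll work on the front-left side, away from the cupboard and the tin, with two strokes of about 84° each.

```bash
cat >> h.py <<'E'
C=np.array([552.1,-129.2]);Z=97
def R(a):
    t=np.radians(a+180);c,s=np.cos(t),np.sin(t);return np.array([[c,s,0],[s,-c,0],[0,0,-1.]])
def P(a,z=Z,r=82):
    t=np.radians(a);return [C[0]+r*np.cos(t),C[1]+r*np.sin(t),z]
def ft(a):
    f=np.array(telemetry.get_force());t=np.radians(a);return f@[np.cos(t),np.sin(t),0],f@[-np.sin(t),np.cos(t),0],f[2]
E
python3 - <<'E'
from h import *
j0=np.array(telemetry.get_joint_positions());a=144.5
j=np.array(bot.ik(P(a,180),R(a)));j1=j.copy();j1[0]=j0[0]
bot.movej(j1);bot.movej(j);effector.command_gripper(26)
bot.line_to(P(a,150));p=snapshot("wrist");save(p,"wrist1",s=1)
print(telemetry.get_time(),ft(a),telemetry.get_eef_pos())
p=snapshot("top");save(p,"top2",(100,140,310,300),3.0)
E
```

```text
6.6417 (np.float64(-0.4029937335631626), np.float64(0.1575918139908377), np.float64(0.7809954864713333)) [485.46498727 -81.65009517 150.30583444]
```

View pics/wrist1.png

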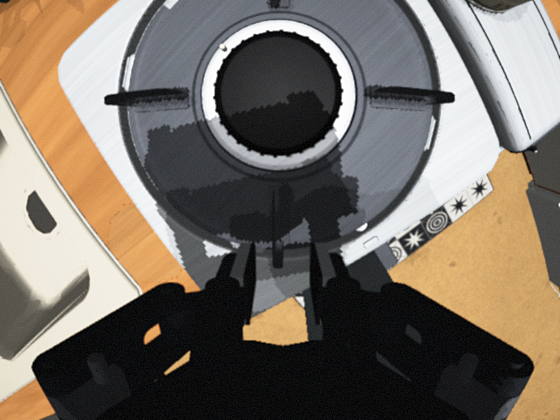

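The wrist view shows the prong at column 278, midway between the fingers (250 to 315). I'll descend and make the first stroke.

Run:
```python
from h import *
a=144.5
bot.line_to(P(a));print(telemetry.get_force())
effector.command_gripper(16);print(telemetry.get_width(),np.round(ft(a),1))
t0=telemetry.get_time()
while a<230:
    a+=9.6;bot.line_to(P(a),R(a),80);print(round(a,1),np.round(ft(a),1),end=' ')
    if max(np.abs(ft(a)))>15: print("STOP");break
print(telemetry.get_time()-t0)
# back off a bit, open, rise
a-=2.5;bot.line_to(P(a),R(a),60);effector.command_gripper(26);bot.line_to(P(a,150),velocity=150)
p=snapshot("top");save(p,"top3",(100,140,310,300),3.0);print(telemetry.get_time(),a)
```

```text
[1.2146813  0.24968902 0.53917272]
15.749506333026513 [-0.6 -0.4  0.2]
154.1 [-0.2  0.2  0. ] 163.7 [-0.4  0.  -0.2] 173.3 [-0.  -0.3  0.6] 182.9 [0.4 0.9 0. ] 192.5 [ 0.7 -0.5  0.6] 202.1 [ 0.1 -1.  -0.3] 211.7 [0.8 0.6 0.4] 221.3 [-0.1 -0.1 -0.1] 230.9 [-0.   0.1 -0.2] 2.925
11.4333 228.39999999999995
```

Run:
```python
from h import *
a=138.;bot.move_pose(P(a,150),R(a));p=snapshot("wrist");save(p,"wrist2");print(telemetry.get_time())
```

```text
13.05
```

View pics/wrist2.png

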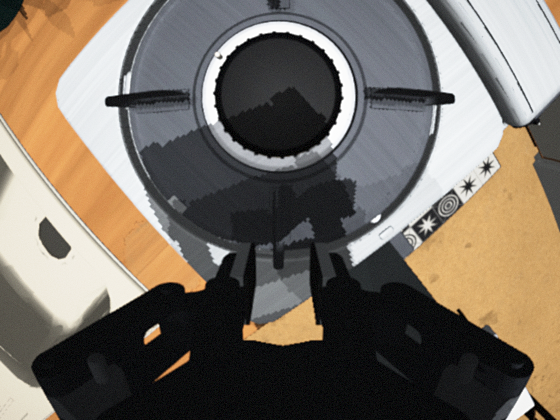

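The prong is centred again. The first stroke turned the ring about 84°. For the second stroke I'll slow down near the end and stop on force.

Run:
```python
from h import *
a=138.
bot.line_to(P(a));effector.command_gripper(16);print(telemetry.get_width(),np.round(ft(a),1))
while a<218:
    a+=10;bot.line_to(P(a),R(a),80)
    if max(np.abs(ft(a)))>12: print("STOP",a,ft(a));break
while a<233:
    a+=0.5;bot.line_to(P(a),R(a),20);bot.dwell(.05);f=ft(a);print(round(a,1),np.round(f,1),end=' ')
    if abs(f[1])>6: print("CONTACT");break
print(telemetry.get_time())
p=snapshot("top");save(p,"top4",(100,140,310,300),3.0)
a-=2.5;bot.line_to(P(a),R(a),60);effector.command_gripper(26);bot.line_to(P(a,160))
p=snapshot("wrist");save(p,"wrist3");p=snapshot("top");save(p,"top5",(100,140,310,300),3.0);print(telemetry.get_time(),a)
```

```text
15.966195095609107 [-0.8 -0.3  0.4]
218.5 [-1.3  0.4 -0.1] 219.0 [-0.3 -1.4  0.9] 219.5 [-1.6 -1.4  0.1] 220.0 [-1.4 -1.4  0.1] 220.5 [-2.  -1.1  1.3] 221.0 [-1.7 -0.4  0.6] 221.5 [-1.1 -1.6  1.1] 222.0 [-1.  -1.7  0.3] 222.5 [-1.  -1.7 -0.1] 223.0 [-1.3 -1.4 -0.4] 223.5 [-0.4 -1.4 -0.8] 224.0 [-1.   0.1  0.6] 224.5 [-0.1 -1.9  0.2] 225.0 [-1.  -1.3  0.2] 225.5 [-0.8 -1.3  0.9] 226.0 [-1.8 -0.4 -0. ] 226.5 [-2.  -1.8  0.2] 227.0 [-1.9 -3.   0.5] 227.5 [-2.6 -4.5  1.5] 228.0 [-3.  -6.3  2.1] CONTACT
22.4083
23.6333 225.5
```

View pics/wrist3.png

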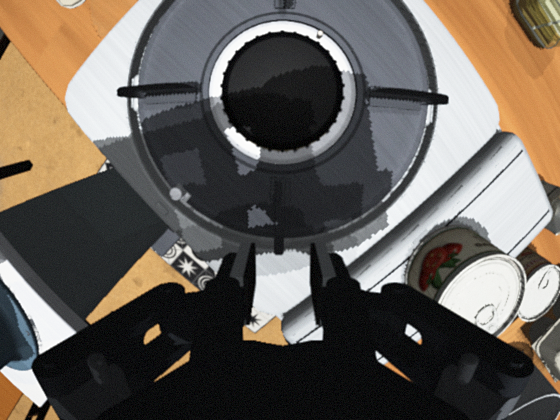

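Contact came at tool angle 228°, as predicted. The pin shows at (178,195), at the rim. Next I'll press the front and rear flats with shut fingers, watching the force.

```bash
cat >> h.py <<'E'
def press(a,ori,zmin=63.5,F=18):
    z=86;bot.line_to(P(a,z,80),velocity=120);log=[]
    while z>zmin:
        z-=1;bot.line_to(P(a,z,80),velocity=25);bot.dwell(.04);f=telemetry.get_force()[2];log.append((z,round(f,1),round(telemetry.get_eef_pos()[2],1)))
        if f>F and telemetry.get_eef_pos()[2]<69 or f>28: break
    bot.dwell(.2);print(log,telemetry.get_force());bot.line_to(P(a,150,80),velocity=200)
E
python3 - <<'E'
from h import *
effector.command_gripper(0)
a=177.8;bot.move_pose(P(a,150,80),R(a));print(telemetry.get_time())
press(a,R(a));print(telemetry.get_time())
p=snapshot("wrist");save(p,"wrist4")
E
```

```text
24.875
[(85, np.float64(0.6), np.float64(85.6)), (84, np.float64(0.5), np.float64(84.0)), (83, np.float64(0.5), np.float64(82.9)), (82, np.float64(-0.5), np.float64(81.9)), (81, np.float64(0.3), np.float64(81.0)), (80, np.float64(0.1), np.float64(80.0)), (79, np.float64(0.4), np.float64(79.0)), (78, np.float64(1.0), np.float64(78.0)), (77, np.float64(5.4), np.float64(77.5)), (76, np.float64(6.4), np.float64(76.7)), (75, np.float64(4.9), np.float64(75.5)), (74, np.float64(2.2), np.float64(74.0)), (73, np.float64(0.3), np.float64(72.8)), (72, np.float64(-0.3), np.float64(71.8)), (71, np.float64(-0.0), np.float64(70.9)), (70, np.float64(-0.3), np.float64(69.9)), (69, np.float64(-0.3), np.float64(68.9)), (68, np.float64(0.9), np.float64(68.1)), (67, np.float64(7.3), np.float64(67.8)), (66, np.float64(13.7), np.float64(67.7)), (65, np.float64(22.2), np.float64(67.6))] [-10.33392327   4.13376854  21.5492496 ]
32.4583
```

View pics/wrist4.png

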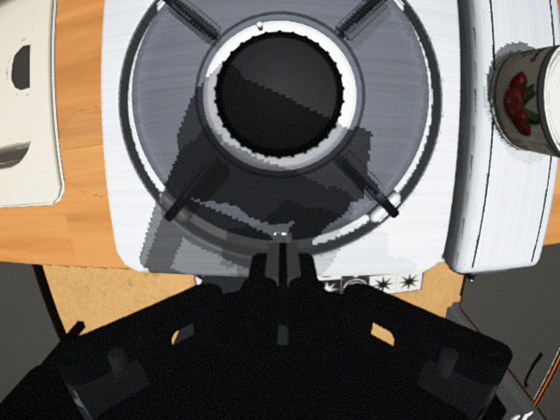

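The front snapped: about 6 N, then a drop, then hard contact at z 67.6. That fits a ring tilted with its rear still up. Now the rear.

Run:
```python
from h import *
a=-2.2;bot.line_to(P(a,150,80),R(177.8),200);print(telemetry.get_time())
press(a,None);print(telemetry.get_time())
a=177.8;bot.line_to(P(a,150,80),R(a),200)
p=snapshot("wrist");save(p,"wrist5")
bot.move_pose([400,-20,220],R(a));print(telemetry.get_time())
p=snapshot("scene");save(p,"scene5",(130,170,400,380),2.9)
```

```text
33.4583
[(85, np.float64(0.1), np.float64(85.8)), (84, np.float64(-0.1), np.float64(84.0)), (83, np.float64(0.4), np.float64(82.9)), (82, np.float64(-0.1), np.float64(81.9)), (81, np.float64(-0.4), np.float64(80.9)), (80, np.float64(0.3), np.float64(79.9)), (79, np.float64(1.6), np.float64(79.3)), (78, np.float64(5.4), np.float64(79.0)), (77, np.float64(7.5), np.float64(78.3)), (76, np.float64(2.2), np.float64(76.2)), (75, np.float64(1.8), np.float64(75.2)), (74, np.float64(4.6), np.float64(74.4)), (73, np.float64(5.2), np.float64(73.6)), (72, np.float64(-0.3), np.float64(70.8)), (71, np.float64(0.9), np.float64(70.5)), (70, np.float64(-0.5), np.float64(69.9)), (69, np.float64(-0.2), np.float64(69.0)), (68, np.float64(-0.6), np.float64(67.9)), (67, np.float64(-0.1), np.float64(66.9)), (66, np.float64(0.7), np.float64(66.1)), (65, np.float64(6.5), np.float64(66.0)), (64, np.float64(11.2), np.float64(66.0)), (63, np.float64(16.6), np.float64(66.0))] [-9.06717368  2.34014239 16.74517213]
41.6333
43.2667
```

View pics/scene5.png

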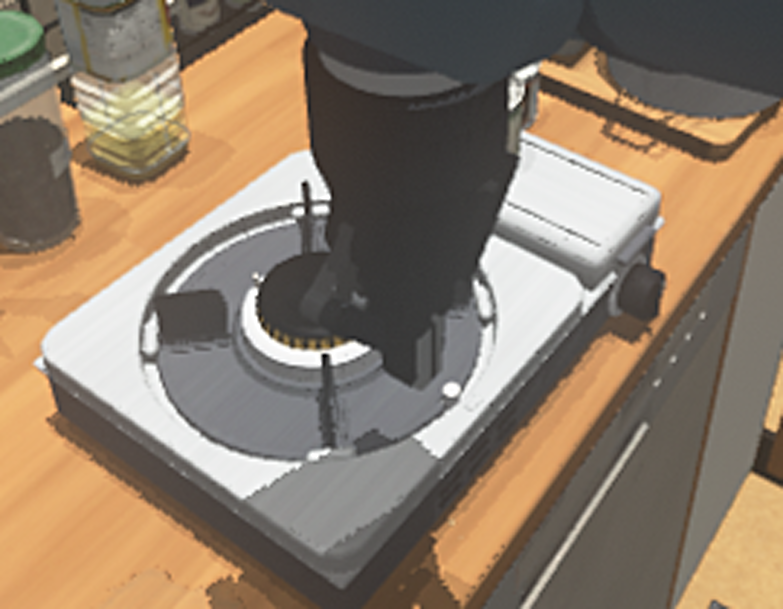

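View pics/wrist5.png

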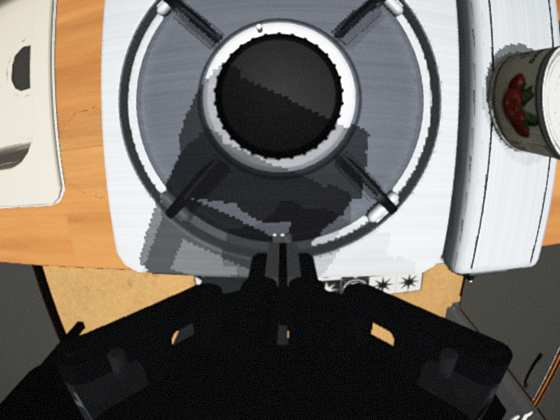

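The rear is down at z 66.0 and showed two snaps. The pin stands at (452,390), outside the flat ring. I'll make one quick confirming press at the front, where z 66 is expected, then retreat and hand in.

Run:
```python
from h import *
a=177.8;bot.line_to(P(a,90,80),R(a),200);bot.line_to(P(a,69,80),velocity=60)
for z in(68,67,66,65,64,63):
    bot.line_to(P(a,z,80),velocity=25);bot.dwell(.04);f=telemetry.get_force()[2];print(z,round(f,1),round(telemetry.get_eef_pos()[2],1))
    if f>18: break
bot.line_to(P(a,150,80),velocity=150);bot.move_pose([380,60,220],R(a))
print(telemetry.get_time(),telemetry.get_force())
p=snapshot("scene")
for q,z in(("tomato_tin",150),("saucepan",100)):
    for r in regions_of(p,q)[:1]: print(q,round(r["conf"],2),np.round(r["at"],1))
bot.close_job()
```

```text
68 0.0 68.2
67 -0.3 67.0
66 1.4 66.1
65 8.5 66.0
64 17.6 66.0
63 25.3 65.9
48.25 [-0.9693494  -0.02887184 -0.31573161]
tomato_tin 0.61 [205.3 294.9]
the job is handed in; nothing more can be done
```

The pan support is turned onto its pin and pressed down flat on both sides. I handed the job in just after 48.25 s on the robot's clock; no verdict is reported.

- **Turning:** The notch started at the back of the well. I turned the ring about 168° counter-clockwise by its prongs, in two strokes with the fingertips. The second stroke stopped on a rising force of 6 N at the angle where the notch was expected to meet the pin.
- **Pressing:** The front snapped down at about 6 N and the rear gave two snaps at about 7.5 N and 5 N. These peaks are a little below the 8 to 12 N in the brief.
- **Seating check:** The last presses met firm contact at z = 66.0 mm at both front and rear. That is the height expected with the ring flat on the well floor (62 + 4 mm). The last scene and wrist pictures also show it level with the pin at the rim. I did not measure the distance from notch to pin in numbers.
- **Things around the stove:** I felt no unexpected contact. The final image check of the tins and pan was not usable, because the arm blocked the view. The network placed the tomato tin on the stove area with low confidence (0.61) and did not find the saucepan. In the earlier wrist pictures the tomato tin stands in its place, and the arm never went near the saucepan, spice jar or soup tin.

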